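# Weigh the lunch tins by hand and sort packed from empty

### The arm

A 6-joint arm with a two-finger parallel gripper is mounted at the origin on the work surface. World frame = base frame: x ahead of the robot, y to its left, z up, the work surface at z = 0. Lengths are in m, angles in degrees, forces in N, time in s.
With the tool pointing down it reaches from about 0.375 to 0.9 m from the base axis. Payload 3.1 kg.
Tool frame: the origin (TCP) lies where the fingers leave the gripper's body, on its centre line; the fingertips stand 70 mm ahead of it and the grasp point (between the pads) lies 51 mm ahead of it; y points along the fingers, z is the direction in which the jaws open and shut, and the axes are right-handed (so a half turn about y gives the same grasp; the last joint's range is limited). The gripper opens to 87 mm and grips with 3 to 60 N. Pads are 19 mm wide; open, the fingers measure 117 mm over their backs; the gripper's body (75 mm by 190 mm) begins 51 mm behind the grasp point.
Start: joints at [59.158, 30.224, 82.088, -0, 67.689, -10.227], TCP at [0.22, 0.585, 0.292] pointing down, gripper open.
Joint ranges: [-176.69, 176.69], [-43.24, 126.21], [12.49, 139.97], [-82, 262], [0, 151.66], [-163.58, 163.58]. Speed limits (degrees/s): [159.86, 159.86, 180, 180, 180, 180].

### API

Orientations are given as a 3x3 rotation matrix whose columns are the frame's x, y, z axes.
In Python, from rig import bot gives the robot as it stands.
- The arm moves only by the shell command python3 -m pendant 'ROWS'. ROWS is JSON, a list of rows, each a list of 3 entries, a list of its own where there are three numbers: the shift along the tool's x, y, z in cm, then the turn, a rotation vector about the tool's x, y, z in rad, then the closure, from 0 (fully open) to 1 (shut). In form: [[[dx, dy, dz], [ax, ay, az], jaw], ...]. A call has 1 to 20 rows; each row shifts and turns the commanded pose from where the row before left it, along the tool's axes as they then stand; what a row does not reach is not made up. A row lasts 1/12 s, in which the tool goes at most 41.7 mm and 7.16 degrees, less where a joint would pass 70% of its speed; a pose out of reach is approached as far as the arm can. A call with a gripper value outside its range is refused whole. The fingers move at their own pace and stop on an object; the grip force is fixed at half the most. Time passes only in rows, so rows that do not move let the fingers close. It gives the time, the measured TCP pose, the force and the opening at its end, in the units of the state.
- bot.read_state(): the state, without advancing time (a new reading comes with each control period).
- bot.capture(name): name is "scene" or "top"; returns a dict with "img" (480x640x3 uint8, red, green, blue), "fx", "fy", "cx", "cy" (pixels), "k1" (the pictures are not rectified: a ray, as slopes to the right and down, at radius r is drawn at 1 + k1 r^2 times it, then the intrinsics apply), "R" (3x3) and "t" (3): a world point X has camera coordinates R X + t. Camera axes: x right, y down, z forward; pixel columns grow to the right and rows downward; lengths in m; the calibration is good to about 2 mm. A picture is of the moment at which its call begins. There is no depth.
- bot.hand_in(): hands the job in, once; it reports no verdict.
The state is a dict: "time_s": time; "joint_positions": joint angles; "qvel": joint speeds; "tau": joint torques, N m; "position": TCP position; "tcp_rot": TCP orientation; "force": force on the tool from outside, world axes, zero at the start; "moment": the same for the moment, N m; "opening": opening from 0.0 (shut) to 1.0 (fully open).
Only numpy, scipy, OpenCV 4.12 (cv2) and the standard library are available. Lean on these libraries where they do the work, as an engineer would, in place of code of your own. Each camera call takes 0.05 s, during which the arm holds its last target.

### The job

Some of the three look-alike steel lunch tins in the rack are packed and the others are empty: going from the robot's left to its right, lift the handle end of each a little way (a centimetre or so, held a moment, never the whole tin off the rack) to feel how heavy it is. Slide each packed tin along its lane to the back until it rests against the back rim, and each empty one to the front until it rests against the front rim, without ramming them, and leave all else where it stands.

Things in the scene. Friction and masses are not known exactly. Their poses are not given: they have to be found in the camera images.
- rack: fixed low wooden rack, 216 (x) x 312 mm (y); origin: centre of its underside, on the table. x points away from the robot within 0.3 rad (back = +x), y to the robot's left. Floor 8 mm thick, rims and dividers 22 mm tall. Three lanes along x, 76 mm wide, between front and back rims (inner faces x = -100, +100 mm); lane centres y = +110 left, +26 middle, -110 right; a narrow ledge at y = -42 holds a jar
- left_tin: closed loose steel tin in the left lane, 110 mm long (x, along the lane), 70 wide, 52 tall; origin: centre of its underside. Against the back rim it lies at rack x = +45 mm, against the front rim at -45; it starts near 0. The tins look alike; one or two of the three are packed: 0.8-0.95 kg in all, an empty one 0.15-0.22 kg, mass centred. The lid stays on
- left_handle (a point): middle of the left tin's grip: black sleeve, 12 mm thick, 50 long, along the tin's y, held 40 mm out from the front end by two arms (57 mm clear between); at tin x = -95 mm, 45 mm above the underside. Pinched (fingers closing along tin x) it turns freely as the tin tips. Tipping takes 0.37 of the weight here (about 3 N packed, 0.7 N empty); each N pushed along +x takes 0.3 N off the lift, along -x adds it
- left_heel (a point): middle of the left tin's back bottom edge (tin x = +55 mm, z = 0), on which it pivots when the handle end is lifted
- middle_tin: closed loose steel tin in the middle lane, 110 mm long (x, along the lane), 70 wide, 52 tall; origin: centre of its underside. Against the back rim it lies at rack x = +45 mm, against the front rim at -45; it starts near 0. The tins look alike; one or two of the three are packed: 0.8-0.95 kg in all, an empty one 0.15-0.22 kg, mass centred. The lid stays on
- middle_handle (a point): middle of the middle tin's grip: black sleeve, 12 mm thick, 50 long, along the tin's y, held 40 mm out from the front end by two arms (57 mm clear between); at tin x = -95 mm, 45 mm above the underside. Pinched (fingers closing along tin x) it turns freely as the tin tips. Tipping takes 0.37 of the weight here (about 3 N packed, 0.7 N empty); each N pushed along +x takes 0.3 N off the lift, along -x adds it
- middle_heel (a point): middle of the middle tin's back bottom edge (tin x = +55 mm, z = 0), on which it pivots when the handle end is lifted
- right_tin: closed loose steel tin in the right lane, 110 mm long (x, along the lane), 70 wide, 52 tall; origin: centre of its underside. Against the back rim it lies at rack x = +45 mm, against the front rim at -45; it starts near 0. The tins look alike; one or two of the three are packed: 0.8-0.95 kg in all, an empty one 0.15-0.22 kg, mass centred. The lid stays on
- right_handle (a point): middle of the right tin's grip: black sleeve, 12 mm thick, 50 long, along the tin's y, held 40 mm out from the front end by two arms (57 mm clear between); at tin x = -95 mm, 45 mm above the underside. Pinched (fingers closing along tin x) it turns freely as the tin tips. Tipping takes 0.37 of the weight here (about 3 N packed, 0.7 N empty); each N pushed along +x takes 0.3 N off the lift, along -x adds it
- right_heel (a point): middle of the right tin's back bottom edge (tin x = +55 mm, z = 0), on which it pivots when the handle end is lifted
- snack_box: bystander, to be left alone: pink snack box, 106 x 81 x 56 mm; origin at its underside.
- tumbler: bystander, to be left alone: glass tumbler, 105 mm tall; origin at its underside.
- silicone_lid: bystander, to be left alone: flat silicone lid, 100 mm across; origin at its underside.
- steel_cup: bystander, to be left alone: steel cup, 60 mm tall; origin at its underside.
- spice_jar: bystander, to be left alone: spice jar, 55 mm tall, on the rack ledge; origin at its underside.
- spoon: bystander, to be left alone: spoon, 150 mm, lying in front of the rack; origin at its underside.
Not all that is in view belongs to the job. What is shaped like the middle_tin but orange or red is not meant. Leave any orange or red look-alike of the left_tin alone.

How it is judged (in metres and radians):
On the way, in this order (a step that is already met when the one before it is completed fails the run):
1. the left tin's handle end has been lifted (tipped by more than 0.03 rad, held 0.15 s) (angle between left_tin's own z axis and vertical above 0.03 rad), for 0.15 s.
2. the middle tin's handle end has been lifted (tipped by more than 0.03 rad, held 0.15 s) (angle between middle_tin's own z axis and vertical above 0.03 rad), for 0.15 s.
3. the right tin's handle end has been lifted (tipped by more than 0.03 rad, held 0.15 s) (angle between right_tin's own z axis and vertical above 0.03 rad), for 0.15 s.
At the end, for the whole second after the job is handed in: Each packed tin (it weighs on the rack with more than 4.5 N) stands flat in its lane within 5 mm of the back rim, each empty tin within 5 mm of the front rim, all at rest and released (((contact force between left_tin and rack above 4.5 N and x of left_tin in the frame of rack above 0.04 m) or (contact force between left_tin and rack between 1 and 4.5 N and x of left_tin in the frame of rack below -0.04 m)) and angle between each of left_tin, middle_tin, right_tin's own z axis and vertical below 0.05 rad and linear speed of each of left_tin, middle_tin, right_tin below 0.02 m/s and ((contact force between middle_tin and rack above 4.5 N and x of middle_tin in the frame of rack above 0.04 m) or (contact force between middle_tin and rack between 1 and 4.5 N and x of middle_tin in the frame of rack below -0.04 m)) and ((contact force between right_tin and rack above 4.5 N and x of right_tin in the frame of rack above 0.04 m) or (contact force between right_tin and rack between 1 and 4.5 N and x of right_tin in the frame of rack below -0.04 m))); the robot touches nothing.
It fails at once if a tin is tipped by more than 0.25 rad (14 degrees) (angle between any of left_tin, middle_tin, right_tin's own z axis and vertical above 0.25 rad).
It fails at once if a tin is lifted off the rack (its heel rises above 30 mm over the table; it rests at 8 mm) (height (world z) of any of left_heel, middle_heel, right_heel above 0.03 m).
It fails at once if a tin is pressed or rammed against the rack with more than 40 N (contact force between any of left_tin, middle_tin, right_tin and rack above 40 N).
It fails at once if a bystander is shifted by more than 30 mm (distance of any of snack_box, tumbler, silicone_lid, steel_cup, spice_jar, spoon from where it was at the start of the episode above 0.03 m).
It also fails if it takes over 58 s, if anything falls off the work surface, if the arm or the gripper's body presses on something with over 40 N, if the wrist force passes 120 N, or if a joint passes its speed limit or range.

## Working session

There is one attempt and no reset: what is moved stays moved. The work goes in short steps, Python scripts to look and compute and a shell command to move; the robot and the scene stay as the last step left them, time stands still between calls to the robot, and variables do not carry over. Pictures are saved under pics/ and viewed, and the job is handed in when it is done.

```bash
mkdir -p pics; ls
python3 - <<'E'
from rig import bot
import cv2
for n in("scene","top"):
    c=bot.capture(n); cv2.imwrite(f"pics/{n}0.png",c["img"][:,:,::-1]); print({k:v for k,v in c.items() if k!="img"})
print(bot.read_state())
E
```

```text
pics
{'fx': 465.9463849312599, 'fy': 465.9463849312599, 'cx': 314.75970344373115, 'cy': 239.4231956566687, 'k1': -0.1111896015240869, 'R': array([[ 0.07223485,  0.99709235, -0.0242686 ],
       [ 0.58937917, -0.06230202, -0.80545059],
       [-0.8046206 ,  0.04387819, -0.59216585]]), 't': array([-0.07809116, -0.2569933 ,  1.39706337])}
{'fx': 559.7306242186484, 'fy': 559.7306242186484, 'cx': 320.5382366913597, 'cy': 236.17744096201437, 'k1': -0.1498303295764324, 'R': array([[-0.00879329, -0.99995837,  0.00243658],
       [-0.98397945,  0.00821882, -0.17809238],
       [ 0.17806494, -0.00396356, -0.98401076]]), 't': array([0.04372687, 0.52965087, 1.26812047])}
{'time_s': 0.1, 'joint_positions': array([ 5.91568000e+01,  3.02740165e+01,  8.21501947e+01,  1.31380793e-03,
        6.76898186e+01, -1.02283603e+01]), 'qvel': array([-0.04894144, -0.09949627, -0.09750411,  0.04274914,  0.06524228,
        0.0135052 ]), 'tau': array([-5.09654801e-04, -4.40983951e+01, -1.77149677e+01,  6.35146047e-02,
        5.33939071e-02, -3.10357700e-05]), 'position': array([0.21975233, 0.58452152, 0.29135893]), 'tcp_rot': array([[ 9.35965111e-01, -1.03856696e-03,  3.52091228e-01],
       [-3.52092561e-01, -1.69785207e-03,  9.35963646e-01],
       [-3.74262095e-04, -9.99998019e-01, -1.95480200e-03]]), 'force': array([-0.74343801, -0.63007811, -0.94321992]), 'moment': array([0.01861923, 0.04235292, 0.03453077]), 'opening': 0.997519695792952}
```

View pics/scene0.png

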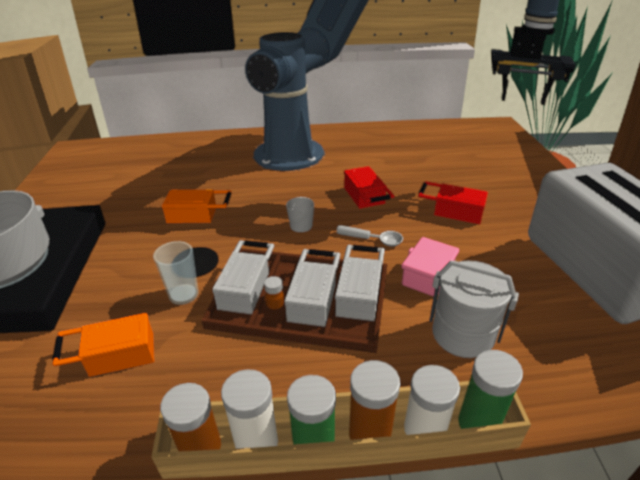

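View pics/top0.png

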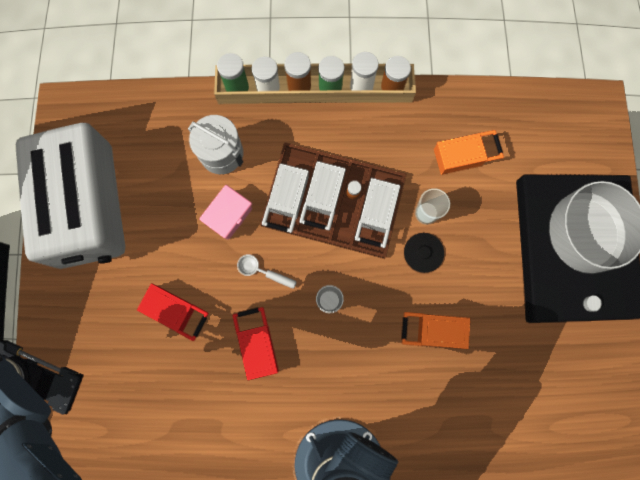

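The top view shows the rack around (338,200), rotated about 15°, with three silver tins whose handles face the robot at about (278,225), (320,222) and (370,241). I'll zoom in to get corners.

Run:
```python
import cv2
im=cv2.imread("pics/top0.png")[135:265,250:420]
cv2.imwrite("pics/z1.png",cv2.resize(im,None,fx=4.6,fy=4.6,interpolation=cv2.INTER_CUBIC))
im=cv2.imread("pics/scene0.png")[225:355,195:395]
cv2.imwrite("pics/z2.png",cv2.resize(im,None,fx=4,fy=4,interpolation=cv2.INTER_CUBIC))
```

```text
(no output)
```

View pics/z1.png

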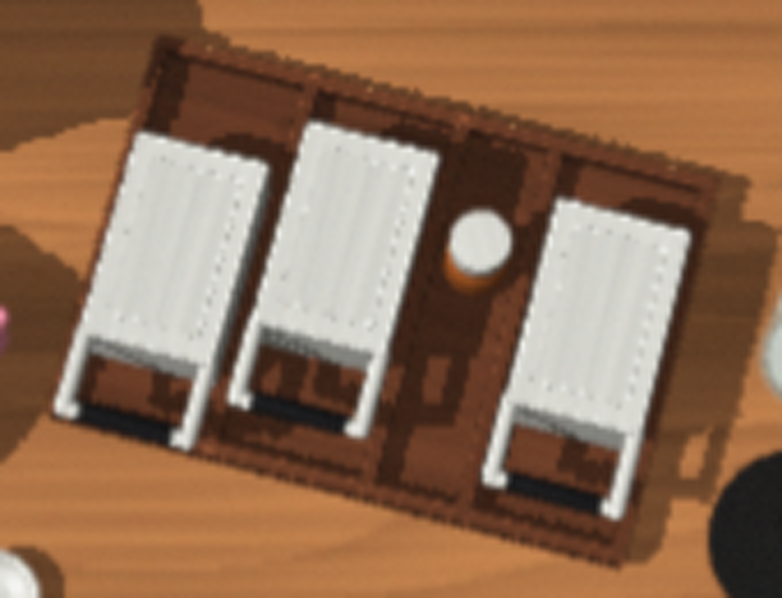

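View pics/z2.png

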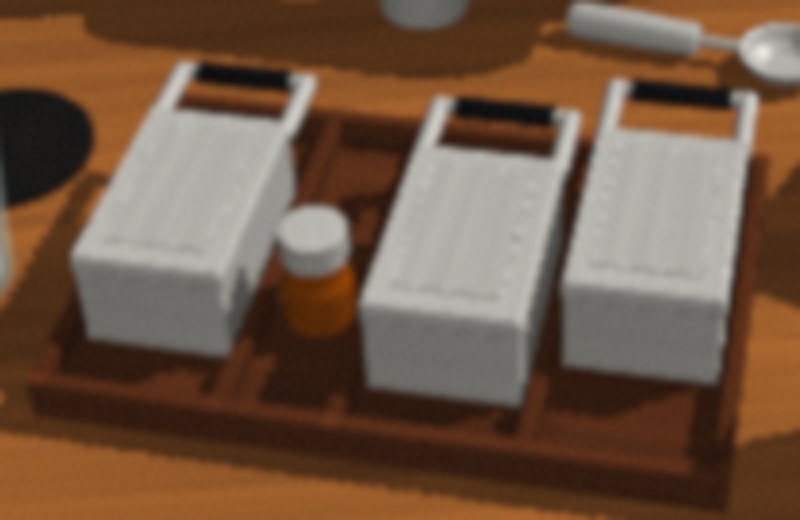

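```bash
cat > h.py <<'E'
import numpy as np, cv2
from scipy.optimize import least_squares
def ray(c,uv):
    d=np.array([(uv[0]-c["cx"])/c["fx"],(uv[1]-c["cy"])/c["fy"]]); s=d.copy()
    for _ in range(20): s=d/(1+c["k1"]*(s@s))
    R=np.array(c["R"]);return -R.T@c["t"], R.T@np.array([s[0],s[1],1])
def onz(c,uv,z):
    o,d=ray(c,uv); return o+d*(z-o[2])/d[2]
def proj(c,X):
    X=np.atleast_2d(X)@np.array(c["R"]).T+c["t"]; s=X[:,:2]/X[:,2:]; r=(s**2).sum(1,keepdims=True)
    return s*(1+c["k1"]*r)*c["fx"]+[c["cx"],c["cy"]]
def rot(a): return np.array([[np.cos(a),-np.sin(a)],[np.sin(a),np.cos(a)]])
def fit(items,lo=None): # items: (cam,uv,localxyz)
    f=lambda p:np.concatenate([proj(c,np.r_[rot(p[2])@L[:2]+p[:2],L[2]])[0]-uv for c,uv,L in items])
    r=least_squares(f,[0.55,0,-.2]); return r.x, np.abs(r.fun).max()
E
python3 - <<'E'
from rig import bot
from h import *
T=bot.capture("top");S=bot.capture("scene")
t=lambda u,v:np.array([250+(u+.5)/4.6-.5,135+(v+.5)/4.6-.5])
s=lambda u,v:np.array([195+(u+.5)/4-.5,225+(v+.5)/4-.5])
A=np.array
it=[(T,t(163,38),A([.108,.156,.022])),(T,t(748,178),A([.108,-.156,.022])),(T,t(622,562),A([-.108,-.156,.022])),
(S,s(32,385),A([.108,-.156,.022])),(S,s(728,485),A([.108,.156,.022]))]
r,e=fit(it);print("rack",r[:2],r[2],e)
it2=it[:3];print(fit(it2))
tins={}
def tin(bl,br,g,sbl,sbr,sg):
    # points: T back-left top, back-right top, grip centre; S same
    it=[(T,t(*bl),A([.055,.035,.060])),(T,t(*br),A([.055,-.035,.060])),(T,t(*g),A([-.095,0,.057])),
        (S,s(*sbl),A([.055,.035,.060])),(S,s(*sbr),A([.055,-.035,.060])),(S,s(*sg),A([-.095,0,.056]))]
    p,e=fit(it); loc=rot(r[2]).T@(p[:2]-r[:2]); h=p[:2]+rot(p[2])@[-.095,0]
    print(p,e,"in rack",loc,"handle",h, [np.round(fit(k)[0],4) for k in (it[:3],it[3:])])
tin((137,133),(268,160),(125,423),(722,303),(563,285),(682,95))
tin((308,122),(440,153),(300,412),(527,325),(362,303),(505,112))
tin((558,198),(692,232),(553,492),(222,273),(76,255),(242,77))
E
```

```text
rack [0.62919356 0.00407715] -0.27678996302827424 5.064050992810451
(array([ 0.62780342,  0.00112613, -0.27843615]), np.float64(3.8057867514082204))
[ 0.6456941   0.11488805 -0.26883642] 1.1591015781175713 in rack [-0.01440872  0.11110226] handle [0.55410644 0.14012099] [array([ 0.6442,  0.1165, -0.2593]), array([ 0.6478,  0.1138, -0.2741])]
[ 0.65006496  0.0271958  -0.26140401] 1.1480912489887487 in rack [0.01375937 0.02794221] handle [0.55829229 0.05174733] [array([ 0.6486,  0.0274, -0.2637]), array([ 0.6518,  0.027 , -0.26  ])]
[ 0.60693772 -0.10220771 -0.26258164] 1.3160789286162924 in rack [ 0.00763564 -0.10832124] handle [ 0.51519403 -0.07754812] [array([ 0.606 , -0.1015, -0.2736]), array([ 0.608 , -0.1026, -0.2532])]
```

```bash
cat > ov.py <<'E'
from h import *
def overlay(c,img,p,tins,x0,y0,w,h,f,out):
    im=cv2.resize(img[y0:y0+h,x0:x0+w],None,fx=f,fy=f,interpolation=cv2.INTER_CUBIC)
    def poly(p,L,col):
        P=[np.r_[rot(p[2])@np.array(l[:2])+p[:2],l[2]] for l in L]
        q=(proj(c,np.array(P))-[x0,y0]+.5)*f-.5
        cv2.polylines(im,[np.round(q).astype(int)],True,col,1)
    poly(p,[(a*.108,b*.156,.022) for a,b in((1,1),(1,-1),(-1,-1),(-1,1))],(0,255,0))
    poly(p,[(a*.100,b*.148,.022) for a,b in((1,1),(1,-1),(-1,-1),(-1,1))],(0,255,255))
    for t in tins:
        poly(t,[(a*.055,b*.035,.06) for a,b in((1,1),(1,-1),(-1,-1),(-1,1))],(255,0,0))
        poly(t,[(-.095,.025,.053),(-.095,-.025,.053)],(0,0,255))
    cv2.imwrite(out,im)
E
python3 - <<'E'
from rig import bot
from ov import *
T=bot.capture("top");S=bot.capture("scene")
p=[.6319,.0045,-.265]
tins=[[.6457,.1149,-.265],[.6501,.0272,-.265],[.6069,-.1022,-.265]]
overlay(T,T["img"][:,:,::-1].copy(),p,tins,250,135,170,130,4.6,"pics/o1.png")
overlay(S,S["img"][:,:,::-1].copy(),p,tins,195,225,200,130,4,"pics/o2.png")
E
```

```text
(no output)
```

View pics/o1.png

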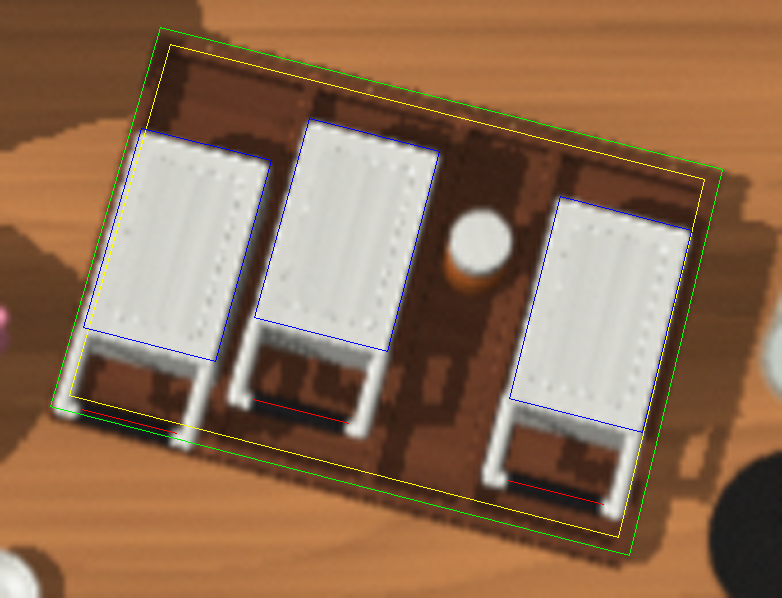

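View pics/o2.png

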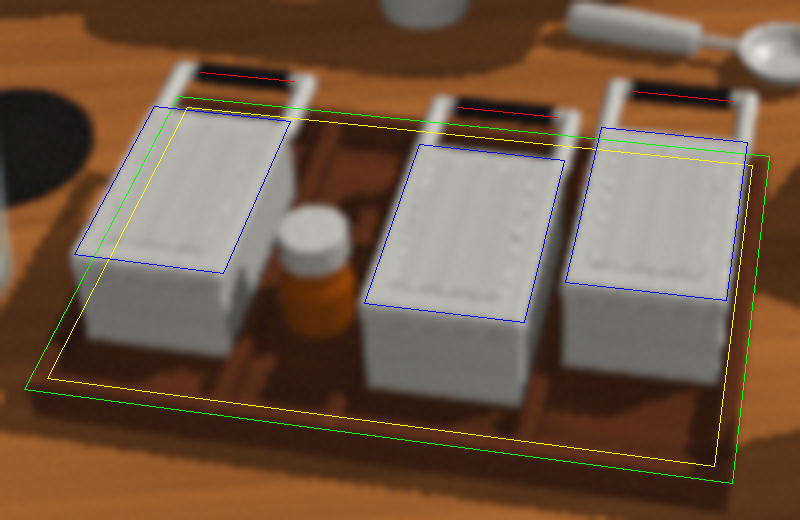

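```bash
python3 - <<'E'
from rig import bot
from h import *
T=bot.capture("top")
p=np.array([.6315,.0045]);R=rot(-.265)
for n,uv,z in(("tumbler top",(434,204),.105),("pail top",(215,135),.11),("snack",(225,210),.056),("cup",(330,296),.06),("jar",(354,187),.063),("lid",(424,252),0.005),("toaster nearest",(120,235),.15)):
    X=onz(T,uv,z);print(n,X.round(3),(R.T@(X[:2]-p)).round(3))
E
python3 -m pendant '[[[0,0,0],[0,0.123,0],0.2],[[0,0,0],[0,0.123,0],0.4],[[0,0,0],[0,0.123,0],0.64],[[0,0,0],[0,0.123,0],0.64],[[0,0,0],[0,0.123,0],0.64],[[0,0,0],[0,0.123,0],0.64],[[0,0,0],[0,0.123,0],0.64],[[0,0,0],[0,0.123,0],0.64],[[0,0,0],[0,0.123,0],0.64],[[0,0,0],[0,0.123,0],0.64],[[0,0,0],[0,0.123,0],0.64],[[0,0,0],[0,0.123,0],0.64]]'
```

```text
tumbler top [ 0.592 -0.221  0.105] [ 0.021 -0.228]
pail top [0.761 0.284 0.11 ] [0.052 0.304]
snack [0.593 0.265 0.056] [-0.105  0.241]
cup [0.388 0.019 0.06 ] [-0.238 -0.05 ]
jar [ 0.645 -0.041  0.063] [ 0.025 -0.04 ]
lid [ 0.497 -0.212  0.005] [-0.074 -0.244]
toaster nearest [0.518 0.482 0.15 ] [-0.235  0.431]
time_s: 1.35
position: [0.22, 0.5849, 0.2922]
tcp_rot: [[-0.268, -0.0, 0.963], [-0.963, -0.0, -0.268], [0.0, -1.0, 0.0]]
force: [0.4, 0.3, -0.2]
opening: 0.367
```

```bash
python3 -m pendant '[[[2.4,0,3.1],[0,0,0],0.64],[[2.4,0,3.1],[0,0,0],0.64],[[2.4,0,3.1],[0,0,0],0.64],[[2.4,0,3.1],[0,0,0],0.64],[[2.4,0,3.1],[0,0,0],0.64],[[2.4,0,3.1],[0,0,0],0.64],[[2.4,0,3.1],[0,0,0],0.64],[[2.4,0,3.1],[0,0,0],0.64],[[2.4,0,3.1],[0,0,0],0.64],[[2.4,0,3.1],[0,0,0],0.64],[[2.4,0,3.1],[0,0,0],0.64],[[2.4,0,3.1],[0,0,0],0.64],[[2.4,0,3.1],[0,0,0],0.64],[[2.4,0,3.1],[0,0,0],0.64],[[0,0,0],[0,0,0],0.64],[[0,0,0],[0,0,0],0.64]]'
cat > to.py <<'E'
import sys
from rig import bot
import numpy as np
s=bot.read_state();R=np.array(s["tcp_rot"])
g=np.array([float(v) for v in sys.argv[1:4]]) # desired grasp point
print("cmd cm tool xyz",(100*R.T@(g-R[:,1]*.051-s["position"])).round(2),"F",s["force"].round(2))
E
python3 to.py .552 .1403 .055
```

```text
time_s: 2.68
position: [0.5522, 0.1451, 0.2921]
tcp_rot: [[-0.266, 0.0, 0.964], [-0.964, 0.0, -0.266], [-0.0, -1.0, 0.0]]
force: [-0.1, 0.5, 0.8]
opening: 0.357
cmd cm tool xyz [ 0.48 18.61  0.1 ] F [-0.1   0.51  0.78]
```

```bash
python3 -m pendant '[[[0.5,3,0.1],[0,0,0],0.64],[[0,3,0],[0,0,0],0.64],[[0,3,0],[0,0,0],0.64],[[0,3,0],[0,0,0],0.64],[[0,1,0],[0,0,0],0.64],[[0,0,0],[0,0,0],0.64]]'
cat > pic.py <<'E'
import sys
from rig import bot
import cv2
n=sys.argv[1]
T=bot.capture("top")["img"][:,:,::-1];S=bot.capture("scene")["img"][:,:,::-1]
a=cv2.resize(T[130:280,240:440],(800,600),interpolation=cv2.INTER_CUBIC)
b=cv2.resize(S[190:355,190:410],(800,600),interpolation=cv2.INTER_CUBIC)
cv2.imwrite(f"pics/{n}t.png",a);cv2.imwrite(f"pics/{n}s.png",b)
E
python3 pic.py a
```

```text
time_s: 3.18
position: [0.5478, 0.143, 0.1598]
tcp_rot: [[-0.261, -0.007, 0.965], [-0.965, -0.0, -0.261], [0.002, -1.0, -0.007]]
force: [-0.3, -0.5, 0.5]
opening: 0.361
```

View pics/as.png

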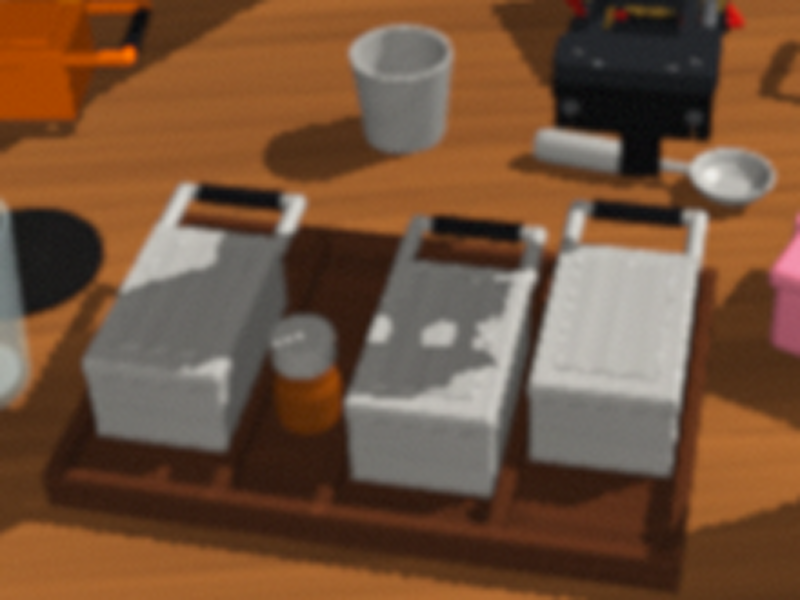

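View pics/at.png

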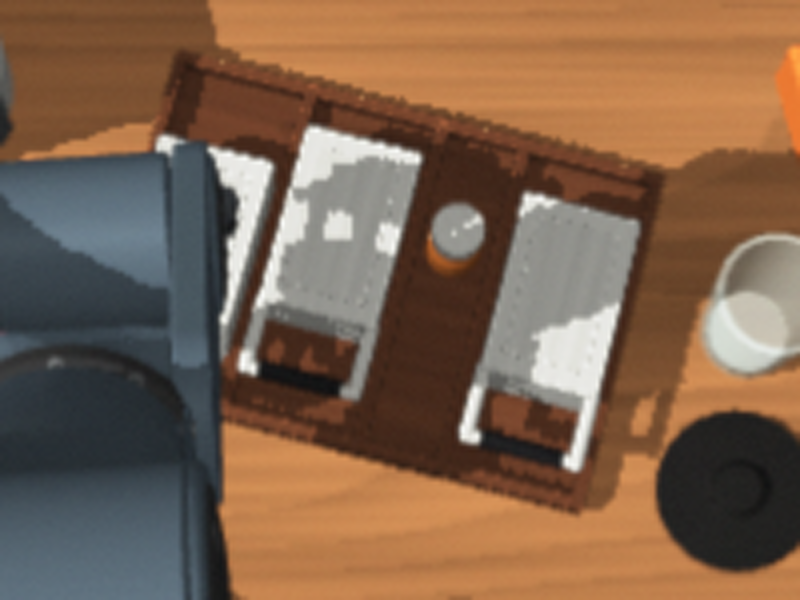

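The scene view shows the gripper's fingertip at (640,165), laterally centred on the left sleeve (637,213). Next I descend onto it.

```bash
python3 -m pendant '[[[0,0,0],[0,0,0],0.64],[[0,0,0],[0,0,0],0.64]]'; python3 to.py .552 .1403 .053
```

```text
time_s: 3.45
position: [0.5516, 0.1423, 0.1642]
tcp_rot: [[-0.261, 0.004, 0.965], [-0.965, 0.0, -0.261], [-0.001, -1.0, 0.004]]
force: [-0.2, 0.3, 1.0]
opening: 0.361
cmd cm tool xyz [0.2  6.02 0.05] F [-0.17  0.27  1.01]
```

```bash
python3 -m pendant '[[[0.1,1.5,0],[0,0,0],0.64],[[0.1,1.5,0],[0,0,0],0.64],[[0,1.5,0],[0,0,0],0.64],[[0,1,0],[0,0,0],0.64],[[0,0.5,0],[0,0,0],0.64],[[0,0,0],[0,0,0],0.64],[[0,0,0],[0,0,0],0.64],[[0,0,0],[0,0,0],0.64]]'; python3 to.py .552 .1403 .053; python3 pic.py b
```

```text
time_s: 4.12
position: [0.5506, 0.1401, 0.1031]
tcp_rot: [[-0.262, 0.002, 0.965], [-0.965, 0.0, -0.262], [-0.001, -1.0, 0.002]]
force: [0.1, 0.1, 0.5]
opening: 0.36
cmd cm tool xyz [-0.05 -0.09  0.12] F [0.14 0.15 0.5 ]
```

View pics/bs.png

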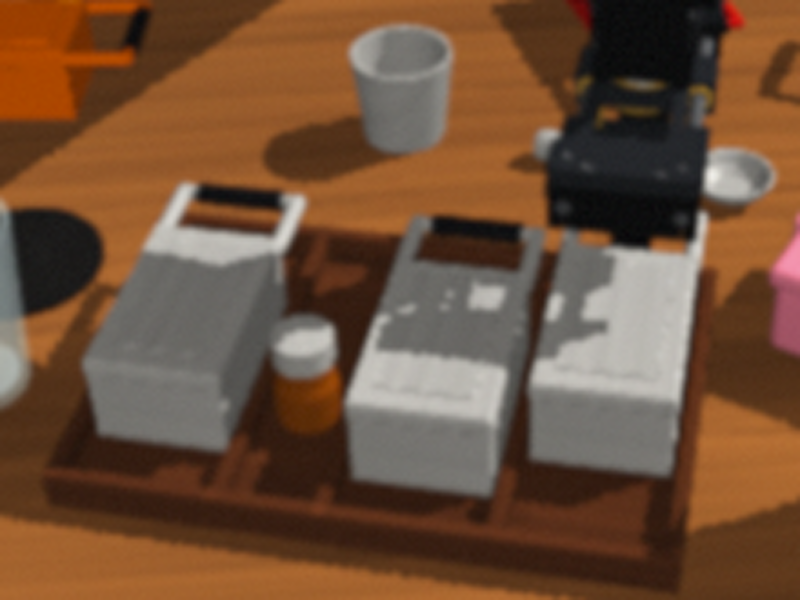

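The gripper finger at (630,240) sits between the left tin's arms. I close on the sleeve.

```bash
python3 -m pendant '[[[0,0,0],[0,0,0],0.75],[[0,0,0],[0,0,0],0.85],[[0,0,0],[0,0,0],1],[[0,0,0],[0,0,0],1],[[0,0,0],[0,0,0],1],[[0,0,0],[0,0,0],1]]'
for i in 1 2 3; do python3 -m pendant '[[[0,0,0],[0,0,0],1],[[0,0,0],[0,0,0],1]]'|grep -E "pos|force|open"; done
```

```text
time_s: 4.72
position: [0.5515, 0.1398, 0.1026]
tcp_rot: [[-0.262, 0.004, 0.965], [-0.965, -0.0, -0.262], [-0.001, -1.0, 0.003]]
force: [2.9, -1.0, -0.7]
opening: 0.123
position: [0.5515, 0.1398, 0.1026]
force: [4.2, -0.7, -1.4]
opening: 0.126
position: [0.5515, 0.1398, 0.1026]
force: [5.4, -1.7, -0.4]
opening: 0.124
position: [0.5515, 0.1398, 0.1026]
force: [5.5, -1.7, -1.0]
opening: 0.125
```

```bash
python3 -m pendant '[[[0,-0.2,0.06],[0,0,0],1],[[0,-0.2,0.06],[0,0,0],1],[[0,-0.2,0.06],[0,0,0],1],[[0,-0.2,0.06],[0,0,0],1],[[0,-0.2,0.06],[0,0,0],1],[[0,0,0],[0,0,0],1],[[0,0,0],[0,0,0],1]]'
for i in 1 2 3; do python3 -m pendant '[[[0,0,0],[0,0,0],1],[[0,0,0],[0,0,0],1]]'|grep -E "pos|force|open"; done; python3 pic.py c
```

```text
time_s: 5.8
position: [0.5524, 0.1392, 0.1122]
tcp_rot: [[-0.262, -0.001, 0.965], [-0.965, -0.0, -0.262], [0.0, -1.0, -0.001]]
force: [1.4, -1.1, -3.1]
opening: 0.124
position: [0.5524, 0.1393, 0.1121]
force: [1.9, -2.3, -3.7]
opening: 0.128
position: [0.5524, 0.1393, 0.1121]
force: [1.4, -1.6, -4.2]
opening: 0.126
position: [0.5524, 0.1393, 0.1121]
force: [0.5, -1.1, -3.4]
opening: 0.127
```

View pics/cs.png

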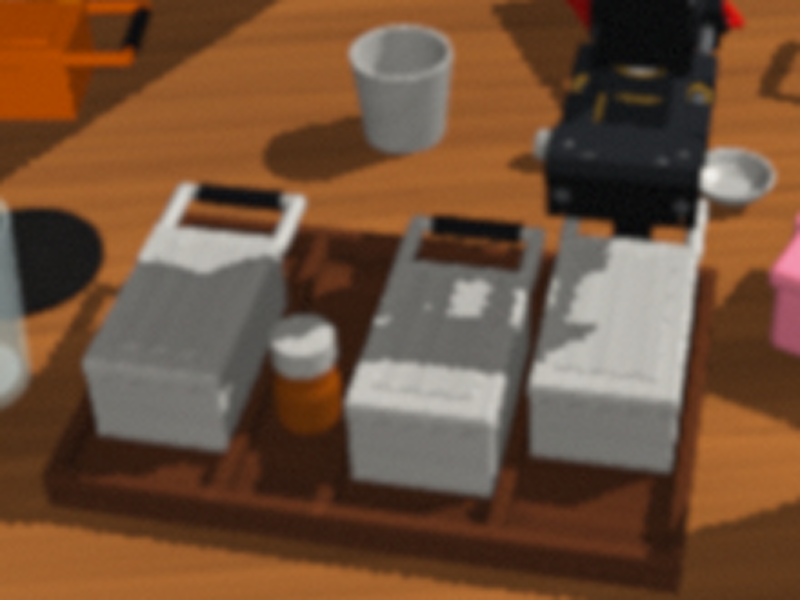

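Left weighs about 3.5 N at the handle, so it's packed. I lower it and slide it back.

```bash
python3 -m pendant '[[[0,0.25,-0.05],[0,0,0],1],[[0,0.25,-0.05],[0,0,0],1],[[0,0.25,-0.05],[0,0,0],1],[[0,0.2,-0.05],[0,0,0],1],[[0,0,0],[0,0,0],1],[[0,0,0.3],[0,0,0],1],[[0,0,0.6],[0,0,0],1],[[0,0,0.6],[0,0,0],1],[[0,0,0.6],[0,0,0],1],[[0,0,0.6],[0,0,0],1],[[0,0,0.6],[0,0,0],1],[[0,0,0.6],[0,0,0],1],[[0,0,0.6],[0,0,0],1],[[0,0,0.3],[0,0,0],1],[[0,0,0],[0,0,0],1],[[0,0,0],[0,0,0],1]]'
cat > rk.py <<'E'
from rig import bot
import numpy as np
from h import rot
s=bot.read_state();R=np.array(s["tcp_rot"]);g=s["position"]+.051*R[:,1]
Q=rot(-.265)
print("grasp in rack mm",(1000*Q.T@(g[:2]-[.6315,.0045])).round(1),"z",(g[2]*1000).round(1),"F rack",(Q.T@s["force"][:2]).round(1),s["force"][2].round(1),"op",s["opening"].round(3),"t",s["time_s"])
E
python3 rk.py
```

```text
time_s: 7.73
position: [0.5953, 0.1276, 0.1026]
tcp_rot: [[-0.262, -0.005, 0.965], [-0.965, 0.0, -0.262], [0.001, -1.0, -0.005]]
force: [-4.9, 0.3, 1.8]
opening: 0.126Traceback (most recent call last):
  File "rk.py", line 6, in <module>
    print("grasp in rack mm",(1000*Q.T@(g[:2]-[.6315,.0045])).round(1),"z",(g[2]*1000).round(1),"F rack",(Q.T@s["force"][:2]).round(1),s["force"][2].round(1),"op",s["opening"].round(3),"t",s["time_s"])
                                                                                                                                                                   ^^^^^^^^^^^^^^^^^^
AttributeError: 'float' object has no attribute 'round'
```

```bash
sed -i 's/s\["opening"\].round(3)/round(s["opening"],3)/' rk.py; python3 rk.py; python3 -m pendant '[[[0,0,0.3],[0,0,0],1],[[0,0,0.3],[0,0,0],1],[[0,0,0],[0,0,0],1]]' | grep force; python3 rk.py
```

```text
grasp in rack mm [-67.4 109.2] z 51.6 F rack [-4.8 -1. ] 1.8 op 0.126 t 7.7333
force: [-8.0, 1.9, 4.7]
grasp in rack mm [-62.8 109.2] z 51.6 F rack [-8.2 -0.2] 4.7 op 0.122 t 7.9833
```

```bash
for i in 1 2 3; do python3 -m pendant '[[[0,0,0.15],[0,0,0],1],[[0,0,0.15],[0,0,0],1],[[0,0,0],[0,0,0],1]]' >/dev/null; python3 rk.py; done
```

```text
grasp in rack mm [-60.6 109.2] z 51.6 F rack [-9.1 -0.4] 5.1 op 0.126 t 8.2333
grasp in rack mm [-57.4 109.2] z 51.6 F rack [-8.6 -0.6] 4.6 op 0.122 t 8.4833
grasp in rack mm [-54.4 109.2] z 51.6 F rack [-8.8 -0. ] 5.0 op 0.127 t 8.7333
```

```bash
for i in 1 2 3; do python3 -m pendant '[[[0,0,0.1],[0,0,0],1],[[0,0,0.1],[0,0,0],1],[[0,0,0],[0,0,0],1]]' >/dev/null; python3 rk.py; done
```

```text
grasp in rack mm [-53.1 109.2] z 51.6 F rack [-10.3   0.7] 5.5 op 0.124 t 8.9833
grasp in rack mm [-53.  109.1] z 51.5 F rack [-12.3   0.1] 8.6 op 0.127 t 9.2333
grasp in rack mm [-53.  109.1] z 51.4 F rack [-16.3   1.2] 11.6 op 0.125 t 9.4833
```

Force is rising with no motion at -53 mm, so the tin is against the back rim. I relieve, release and go up.

```bash
python3 -m pendant '[[[0,0,-0.15],[0,0,0],1],[[0,0,-0.15],[0,0,0],1],[[0,0,0],[0,0,0],1]]' >/dev/null; python3 rk.py; python3 -m pendant '[[[0,0,0],[0,0,0],0.9],[[0,0,0],[0,0,0],0.8],[[0,0,0],[0,0,0],0.64],[[0,0,0],[0,0,0],0.64],[[0,0,0],[0,0,0],0.64]]' >/dev/null; python3 rk.py;python3 -m pendant '[[[0,-1,0],[0,0,0],0.64],[[0,-1.5,0],[0,0,0],0.64],[[0,-2,0],[0,0,0],0.64],[[0,-3,0],[0,0,0],0.64],[[0,-3,0],[0,0,0],0.64],[[0,0,0],[0,0,0],0.64],[[0,0,0],[0,0,0],0.64]]'; python3 rk.py; python3 to.py .5565 .0526 .053;python3 pic.py d
```

```text
grasp in rack mm [-53.1 109.2] z 51.5 F rack [-11.9   0.3] 7.7 op 0.125 t 9.7333
grasp in rack mm [-45.4 109.8] z 52.2 F rack [0.6 0.4] 0.2 op 0.32 t 10.15
time_s: 10.73
position: [0.617, 0.1223, 0.2112]
tcp_rot: [[-0.262, 0.008, 0.965], [-0.965, 0.0, -0.262], [-0.002, -1.0, 0.008]]
force: [-0.1, 0.3, -0.5]
opening: 0.358
grasp in rack mm [-44.4 110. ] z 160.2 F rack [-0.2  0.3] -0.5 op 0.358 t 10.7333
cmd cm tool xyz [ 8.35 10.67 -4.14] F [-0.09  0.33 -0.54]
```

View pics/ds.png

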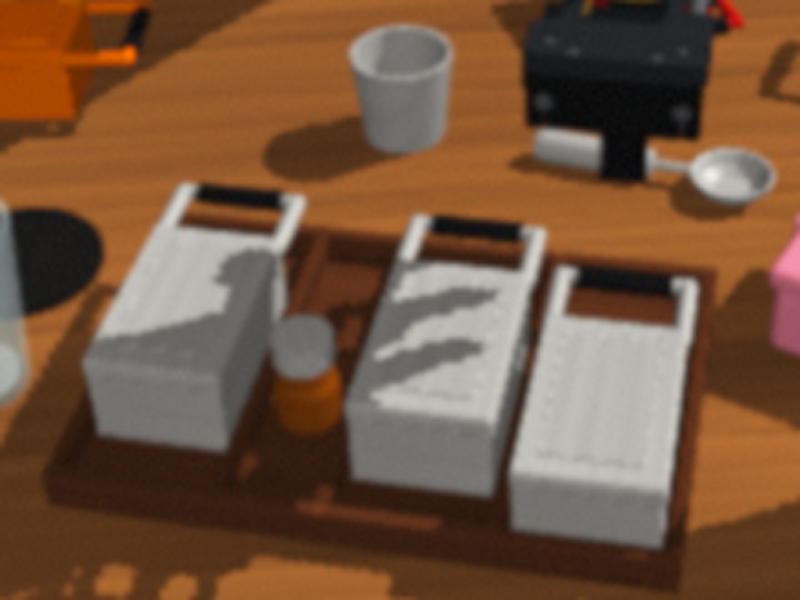

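The left tin now sits at the back, its lower edge close to the back rim at (590,540), and the middle tin is unmoved. Next is the middle.

```bash
python3 -m pendant '[[[2.1,0,-1],[0,0,0],0.64],[[2.1,0,-1.1],[0,0,0],0.64],[[2.1,0,-1],[0,0,0],0.64],[[2.1,1,-1],[0,0,0],0.64],[[0,2,0],[0,0,0],0.64],[[0,2,0],[0,0,0],0.64],[[0,0,0],[0,0,0],0.64],[[0,0,0],[0,0,0],0.64],[[0,0,0],[0,0,0],0.64]]'; python3 to.py .5565 .0526 .053;python3 pic.py e
```

```text
time_s: 11.58
position: [0.5533, 0.0522, 0.1575]
tcp_rot: [[-0.262, -0.001, 0.965], [-0.965, 0.0, -0.262], [0.0, -1.0, -0.001]]
force: [-0.5, 0.4, 0.3]
opening: 0.359
cmd cm tool xyz [-0.12  5.35  0.3 ] F [-0.54  0.38  0.27]
```

View pics/es.png

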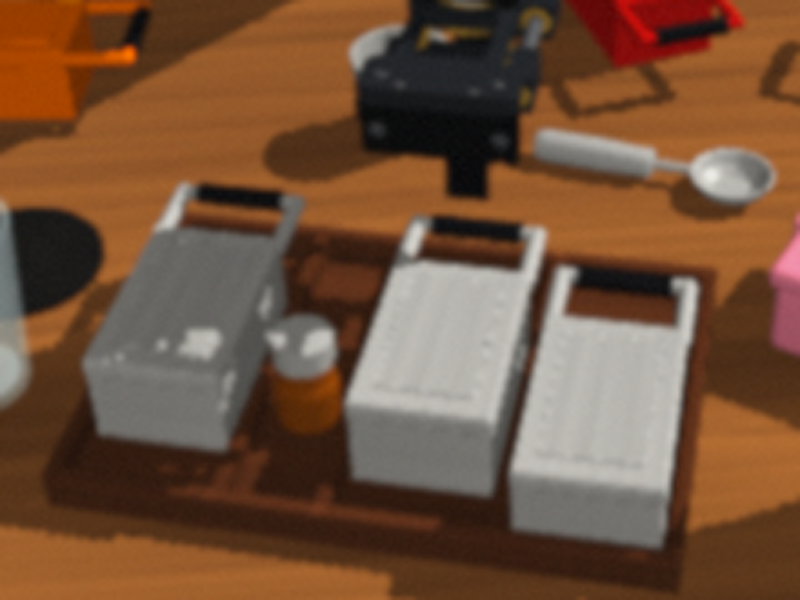

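The finger is at (468,190), just behind the middle sleeve (475,230), so it's laterally within about 2 mm. I descend and close.

```bash
python3 -m pendant '[[[-0.1,1.5,0.3],[0,0,0],0.64],[[0,1.5,0],[0,0,0],0.64],[[0,1.5,0],[0,0,0],0.64],[[0,0.8,0],[0,0,0],0.64],[[0,0,0],[0,0,0],0.64],[[0,0,0],[0,0,0],0.64],[[0,0,0],[0,0,0],0.64]]'; python3 rk.py; python3 -m pendant '[[[0,0,0],[0,0,0],0.75],[[0,0,0],[0,0,0],0.85],[[0,0,0],[0,0,0],1],[[0,0,0],[0,0,0],1],[[0,0,0],[0,0,0],1],[[0,0,0],[0,0,0],1]]'
for i in 1 2 3; do python3 -m pendant '[[[0,0,0],[0,0,0],1],[[0,0,0],[0,0,0],1]]'>/dev/null; python3 rk.py; done
```

```text
time_s: 12.27
position: [0.5569, 0.0524, 0.1056]
tcp_rot: [[-0.262, 0.002, 0.965], [-0.965, -0.0, -0.262], [-0.0, -1.0, 0.002]]
force: [0.5, 0.8, -0.2]
opening: 0.36
grasp in rack mm [-84.5  26.7] z 54.6 F rack [0.3 0.9] -0.2 op 0.36 t 12.2667
time_s: 12.77
position: [0.5565, 0.0523, 0.1051]
tcp_rot: [[-0.262, 0.001, 0.965], [-0.965, -0.0, -0.262], [-0.0, -1.0, 0.001]]
force: [-0.2, -0.1, 2.6]
opening: 0.126
grasp in rack mm [-85.   26.4] z 53.9 F rack [0.4 0.1] 1.4 op 0.128 t 12.9333
grasp in rack mm [-85.2  26.4] z 53.8 F rack [0.7 0.6] 3.0 op 0.125 t 13.1
grasp in rack mm [-85.2  26.5] z 53.7 F rack [-0.1  0.8] 2.3 op 0.127 t 13.2667
```

```bash
python3 -m pendant '[[[0,-0.2,0.06],[0,0,0],1],[[0,-0.2,0.06],[0,0,0],1],[[0,-0.2,0.06],[0,0,0],1],[[0,-0.2,0.06],[0,0,0],1],[[0,-0.2,0.06],[0,0,0],1],[[0,0,0],[0,0,0],1],[[0,0,0],[0,0,0],1]]'>/dev/null; python3 rk.py
for i in 1 2 3 4; do python3 -m pendant '[[[0,0,0],[0,0,0],1],[[0,0,0],[0,0,0],1]]'>/dev/null; python3 rk.py; done; python3 pic.py f
```

```text
grasp in rack mm [-82.   26.4] z 63.9 F rack [ 0.7 -0.2] -1.7 op 0.13 t 13.85
grasp in rack mm [-82.1  26.4] z 63.7 F rack [0.7 0.3] -1.2 op 0.128 t 14.0167
grasp in rack mm [-82.2  26.4] z 63.7 F rack [0.5 0.4] -1.0 op 0.13 t 14.1833
grasp in rack mm [-82.2  26.4] z 63.7 F rack [0.4 0.9] -0.7 op 0.126 t 14.35
grasp in rack mm [-82.2  26.4] z 63.7 F rack [0.9 0.2] -0.9 op 0.128 t 14.5167
```

View pics/fs.png

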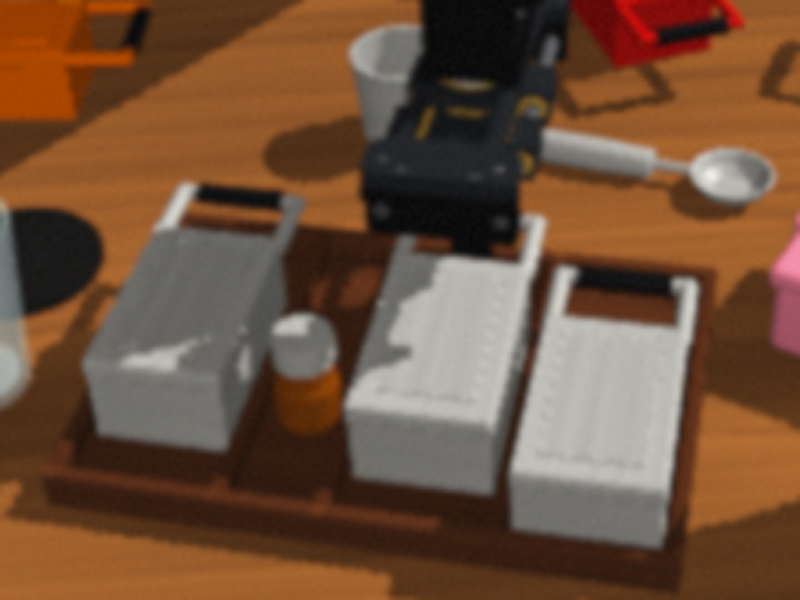

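The middle tin is tipped (its near-lid edge rose from about 265 to 258) at ~1 N, so it's empty. I lower it and pull it forward.

```bash
python3 -m pendant '[[[0,0.25,-0.05],[0,0,0],1],[[0,0.25,-0.05],[0,0,0],1],[[0,0.25,-0.05],[0,0,0],1],[[0,0.25,-0.05],[0,0,0],1],[[0,0,-0.4],[0,0,0],1],[[0,0,-0.6],[0,0,0],1],[[0,0,-0.6],[0,0,0],1],[[0,0,-0.6],[0,0,0],1],[[0,0,-0.6],[0,0,0],1],[[0,0,-0.6],[0,0,0],1],[[0,0,-0.6],[0,0,0],1],[[0,0,-0.4],[0,0,0],1],[[0,0,-0.3],[0,0,0],1],[[0,0,0],[0,0,0],1],[[0,0,0],[0,0,0],1]]'>/dev/null; python3 rk.py
for i in 1 2 3; do python3 -m pendant '[[[0,0,-0.15],[0,0,0],1],[[0,0,-0.15],[0,0,0],1],[[0,0,0],[0,0,0],1]]' >/dev/null; python3 rk.py; done
```

```text
grasp in rack mm [-132.4   26.4] z 53.8 F rack [-1.5  0.4] 4.1 op 0.125 t 15.8667
grasp in rack mm [-133.8   26.5] z 53.7 F rack [0.6 1.1] 0.5 op 0.128 t 16.1167
grasp in rack mm [-137.4   26.4] z 53.7 F rack [1.3 0.1] -0.0 op 0.126 t 16.3667
grasp in rack mm [-140.6   26.4] z 53.7 F rack [0.8 0. ] 0.7 op 0.119 t 16.6167
```

```bash
for i in 1 2 3 4; do python3 -m pendant '[[[0,0,-0.1],[0,0,0],1],[[0,0,-0.1],[0,0,0],1],[[0,0,0],[0,0,0],1]]' >/dev/null; python3 rk.py; done
```

```text
grasp in rack mm [-142.5   26.4] z 53.7 F rack [ 0.9 -0.3] 0.4 op 0.128 t 16.8667
grasp in rack mm [-143.9   26.5] z 53.8 F rack [1.9 0.5] 0.3 op 0.128 t 17.1167
grasp in rack mm [-143.9   26.6] z 53.9 F rack [ 5.1 -1. ] -2.3 op 0.124 t 17.3667
grasp in rack mm [-143.9   26.6] z 54.0 F rack [ 7.9 -1. ] -4.0 op 0.126 t 17.6167
```

Contact with the front rim at -143.9. I relieve, release and move on to the right tin.

```bash
python3 -m pendant '[[[0,0,0.15],[0,0,0],1],[[0,0,0.15],[0,0,0],1],[[0,0,0],[0,0,0],1]]' >/dev/null; python3 rk.py; python3 -m pendant '[[[0,0,0],[0,0,0],0.9],[[0,0,0],[0,0,0],0.8],[[0,0,0],[0,0,0],0.64],[[0,0,0],[0,0,0],0.64],[[0,0,0],[0,0,0],0.64]]' >/dev/null; python3 rk.py;python3 -m pendant '[[[0,-1,0],[0,0,0],0.64],[[0,-1.5,0],[0,0,0],0.64],[[0,-2,0],[0,0,0],0.64],[[0,-3,0],[0,0,0],0.64],[[0,-2,0],[0,0,0],0.64],[[0,0,0],[0,0,0],0.64],[[0,0,0],[0,0,0],0.64]]'>/dev/null; python3 rk.py; python3 to.py .5133 -.0768 .053;python3 pic.py g
```

```text
grasp in rack mm [-143.9   26.5] z 53.9 F rack [5.3 1. ] -1.7 op 0.128 t 17.8667
grasp in rack mm [-147.6   26.1] z 53.3 F rack [-0.3  0. ] 0.3 op 0.322 t 18.2833
grasp in rack mm [-145.2   26.5] z 150.1 F rack [ 0. -0.] -0.4 op 0.364 t 18.8667
cmd cm tool xyz [13.6   9.72  5.22] F [ 0.01 -0.04 -0.36]
```

View pics/gs.png

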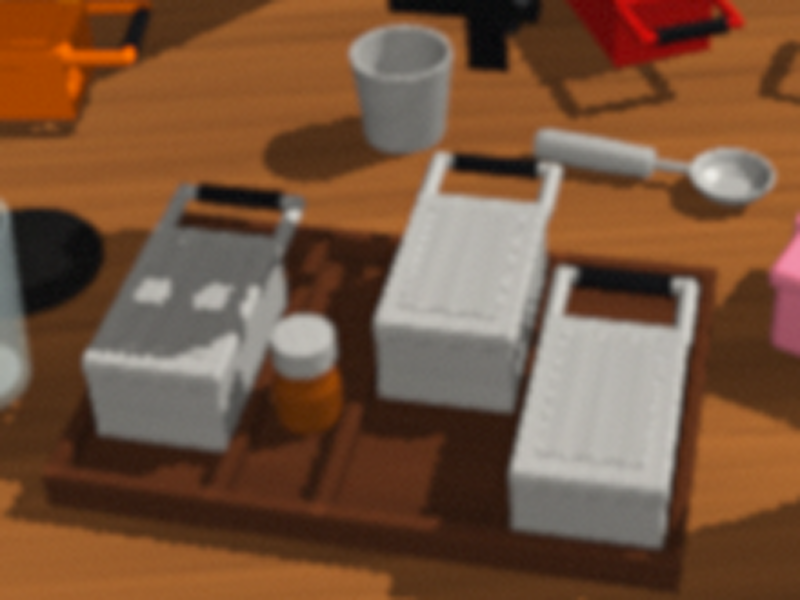

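The middle tin now stands at the front, with its sleeve at (495,165). The spoon and cup are untouched.

```bash
python3 -m pendant '[[[2.7,0,1],[0,0,0],0.64],[[2.7,0,1],[0,0,0],0.64],[[2.7,0,1],[0,0,0],0.64],[[2.8,0,1.1],[0,0,0],0.64],[[2.7,1,1.1],[0,0,0],0.64],[[0,3,0],[0,0,0],0.64],[[0,0,0],[0,0,0],0.64],[[0,0,0],[0,0,0],0.64],[[0,0,0],[0,0,0],0.64]]'; python3 to.py .5133 -.0768 .053;python3 pic.py i
```

```text
time_s: 19.72
position: [0.512, -0.076, 0.1593]
tcp_rot: [[-0.261, -0.003, 0.965], [-0.965, 0.001, -0.261], [-0.0, -1.0, -0.003]]
force: [0.5, 0.2, 0.2]
opening: 0.359
cmd cm tool xyz [0.05 5.53 0.18] F [0.55 0.2  0.18]
```

View pics/is.png

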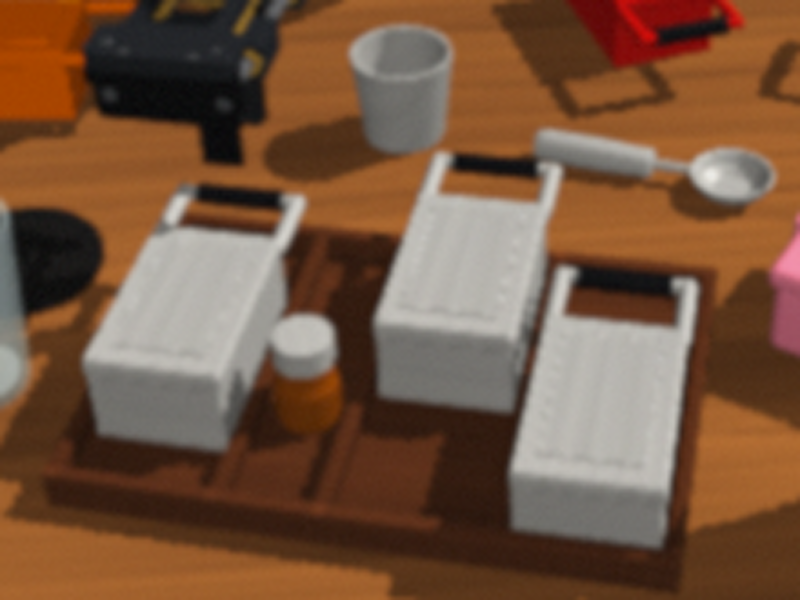

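The finger at (222,160) is heading for the right sleeve (238,196), allowing for perspective. I descend and check before closing.

```bash
python3 -m pendant '[[[0,1.5,0.1],[0,0,0],0.64],[[0,1.5,0],[0,0,0],0.64],[[0,1.5,0],[0,0,0],0.64],[[0,0.9,0],[0,0,0],0.64],[[0,0,0],[0,0,0],0.64],[[0,0,0],[0,0,0],0.64],[[0,0,0],[0,0,0],0.64]]'>/dev/null; python3 rk.py; python3 pic.py j
```

```text
grasp in rack mm [ -91.6 -109.3] z 55.6 F rack [-0.2  0.1] 0.6 op 0.359 t 20.4
```

View pics/js.png

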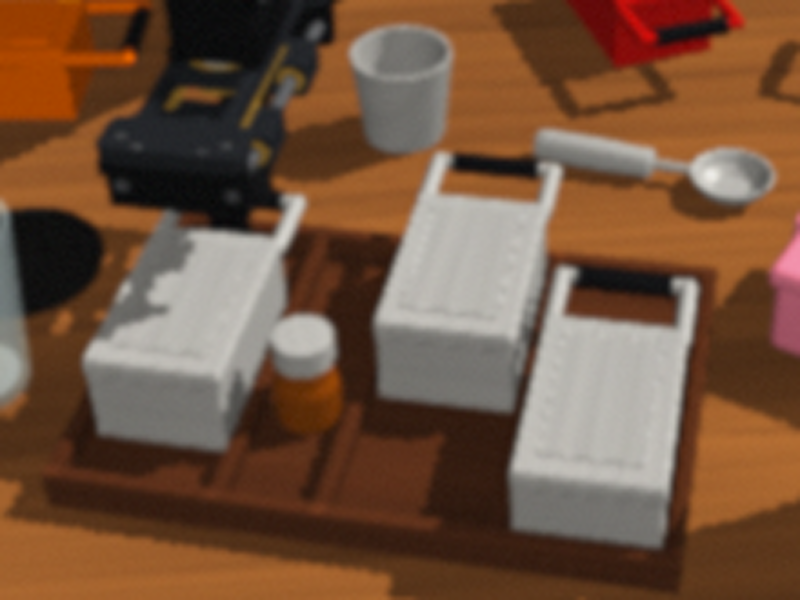

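The finger at (232,215) is between the right tin's arms, so I close.

```bash
python3 -m pendant '[[[0,0.2,0],[0,0,0],0.75],[[0,0,0],[0,0,0],0.85],[[0,0,0],[0,0,0],1],[[0,0,0],[0,0,0],1],[[0,0,0],[0,0,0],1],[[0,0,0],[0,0,0],1],[[0,0,0],[0,0,0],1]]'>/dev/null
for i in 1 2 3; do python3 rk.py; python3 -m pendant '[[[0,0,0],[0,0,0],1],[[0,0,0],[0,0,0],1]]'>/dev/null;  done
python3 -m pendant '[[[0,-0.2,0.06],[0,0,0],1],[[0,-0.2,0.06],[0,0,0],1],[[0,-0.2,0.06],[0,0,0],1],[[0,-0.2,0.06],[0,0,0],1],[[0,-0.2,0.06],[0,0,0],1],[[0,0,0],[0,0,0],1],[[0,0,0],[0,0,0],1]]'>/dev/null
for i in 1 2 3 4; do python3 rk.py; python3 -m pendant '[[[0,0,0],[0,0,0],1],[[0,0,0],[0,0,0],1]]'>/dev/null;  done; python3 pic.py k
```

```text
grasp in rack mm [ -92.  -109.6] z 52.9 F rack [ 0.8 -1. ] 0.5 op 0.126 t 21.0833
grasp in rack mm [ -92.  -109.6] z 52.9 F rack [0.7 0.5] 1.8 op 0.125 t 21.25
grasp in rack mm [ -92.  -109.6] z 52.8 F rack [ 0.8 -0.8] 1.5 op 0.127 t 21.4167
grasp in rack mm [ -89.1 -109.6] z 62.9 F rack [0.7 0.5] -0.7 op 0.127 t 22.1667
grasp in rack mm [ -89.1 -109.6] z 62.7 F rack [ 0.5 -0.1] -0.9 op 0.126 t 22.3333
grasp in rack mm [ -89.2 -109.6] z 62.7 F rack [ 0.8 -1. ] -1.6 op 0.122 t 22.5
grasp in rack mm [ -89.2 -109.6] z 62.7 F rack [ 0.7 -0.3] -1.7 op 0.127 t 22.6667
```

View pics/ks.png

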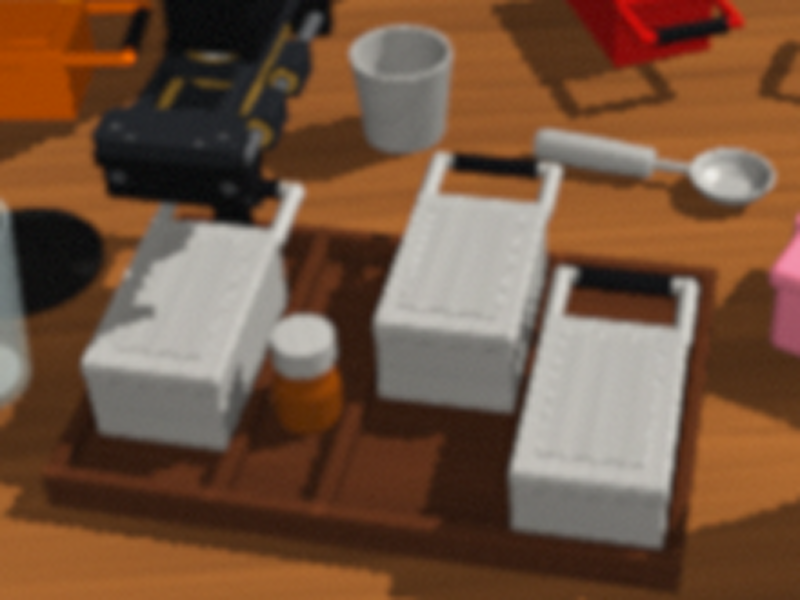

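It is tipped. The readings of -0.7 to -1.7 N suggest empty, so I average more to be sure.

```bash
for i in 1 2 3 4 5 6 7 8 9 10; do python3 -m pendant '[[[0,0,0],[0,0,0],1]]'|grep force; done
```

```text
force: [0.2, 0.1, -1.0]
force: [-0.5, 0.0, -1.7]
force: [1.1, 0.6, -2.1]
force: [0.5, 0.7, -1.2]
force: [-0.1, -0.9, -1.2]
force: [-0.2, 0.4, -0.4]
force: [-0.0, -0.4, -1.9]
force: [0.7, 0.1, -1.1]
force: [0.4, -0.7, -1.3]
force: [0.3, -0.0, -1.1]
```

The mean is about -1.3 N, which means empty. Sliding friction will cross-check this. I lower it and pull it forward.

```bash
python3 -m pendant '[[[0,0.25,-0.05],[0,0,0],1],[[0,0.25,-0.05],[0,0,0],1],[[0,0.25,-0.05],[0,0,0],1],[[0,0.25,-0.05],[0,0,0],1],[[0,0,-0.3],[0,0,0],1],[[0,0,-0.3],[0,0,0],1],[[0,0,-0.3],[0,0,0],1],[[0,0,0],[0,0,0],1]]'>/dev/null; python3 rk.py
python3 -m pendant '[[[0,0,-0.3],[0,0,0],1],[[0,0,-0.3],[0,0,0],1],[[0,0,-0.3],[0,0,0],1]]'>/dev/null; python3 rk.py
python3 -m pendant '[[[0,0,-0.5],[0,0,0],1],[[0,0,-0.5],[0,0,0],1],[[0,0,-0.5],[0,0,0],1],[[0,0,-0.4],[0,0,0],1],[[0,0,-0.2],[0,0,0],1],[[0,0,0],[0,0,0],1]]'>/dev/null; python3 rk.py
```

```text
grasp in rack mm [-100.6 -109.6] z 52.9 F rack [-0.4  0.2] 1.2 op 0.124 t 24.4333
grasp in rack mm [-109.  -109.6] z 52.9 F rack [ 1.7 -0.1] -0.7 op 0.127 t 24.6833
grasp in rack mm [-131.3 -109.5] z 52.8 F rack [-0.5 -1.6] 2.4 op 0.125 t 25.1833
```

Sliding drag is about 1 N against 9 N for the packed one, so empty is confirmed. I approach the front rim slowly.

```bash
for i in 1 2 3 ; do python3 -m pendant '[[[0,0,-0.15],[0,0,0],1],[[0,0,-0.15],[0,0,0],1],[[0,0,0],[0,0,0],1]]' >/dev/null; python3 rk.py; done;  for i in 1 2 3; do python3 -m pendant '[[[0,0,-0.1],[0,0,0],1],[[0,0,-0.1],[0,0,0],1],[[0,0,0],[0,0,0],1]]' >/dev/null; python3 rk.py; done
```

```text
grasp in rack mm [-133.1 -109.6] z 52.8 F rack [ 0.3 -0.2] 0.5 op 0.126 t 25.4333
grasp in rack mm [-136.5 -109.6] z 52.7 F rack [ 1.4 -0.1] 1.3 op 0.124 t 25.6833
grasp in rack mm [-139.6 -109.5] z 52.7 F rack [0.9 0.2] 1.0 op 0.124 t 25.9333
grasp in rack mm [-141.5 -109.5] z 52.7 F rack [ 0.1 -0.5] -0.1 op 0.126 t 26.1833
grasp in rack mm [-143.4 -109.6] z 52.7 F rack [1.3 0.7] 0.9 op 0.126 t 26.4333
grasp in rack mm [-144.5 -109.6] z 52.8 F rack [3.5 1.1] -1.2 op 0.128 t 26.6833
```

```bash
python3 -m pendant '[[[0,0,0.1],[0,0,0],1],[[0,0,0],[0,0,0],1]]' >/dev/null; python3 rk.py; python3 -m pendant '[[[0,0,0],[0,0,0],0.9],[[0,0,0],[0,0,0],0.8],[[0,0,0],[0,0,0],0.64],[[0,0,0],[0,0,0],0.64],[[0,0,0],[0,0,0],0.64]]' >/dev/null; python3 rk.py;python3 -m pendant '[[[0,-1,0],[0,0,0],0.64],[[0,-1.5,0],[0,0,0],0.64],[[0,-2,0],[0,0,0],0.64],[[0,-3,0],[0,0,0],0.64],[[0,-3,0],[0,0,0],0.64],[[0,-3,0],[0,0,0],0.64],[[0,-3,0],[0,0,0],0.64],[[3.5,0,0],[0,0,0],0.64],[[3.5,0,-1],[0,0,0],0.64],[[3.5,0,-1],[0,0,0],0.64],[[3.5,0,-1],[0,0,0],0.64],[[3.5,0,-1],[0,0,0],0.64],[[3.5,0,-1],[0,0,0],0.64],[[3.5,0,-1],[0,0,0],0.64],[[0,0,0],[0,0,0],0.64],[[0,0,0],[0,0,0],0.64]]'; python3 pic.py l
python3 - <<'E'
from rig import bot
from ov import *
T=bot.capture("top");S=bot.capture("scene")
p=np.array([.6305,.0045,-.265]);Q=rot(p[2])
tins=[np.r_[p[:2]+Q@[x,y],p[2]] for x,y in((.045,.110),(-.045,.026),(-.045,-.110))]
overlay(T,T["img"][:,:,::-1].copy(),p,tins,240,130,200,150,4,"pics/m1.png")
overlay(S,S["img"][:,:,::-1].copy(),p,tins,190,215,210,140,3.8,"pics/m2.png")
E
```

```text
grasp in rack mm [-144.5 -109.5] z 52.8 F rack [1.5 1.3] 0.8 op 0.125 t 26.85
grasp in rack mm [-145.  -109.5] z 52.6 F rack [-0.4  0. ] -0.3 op 0.32 t 27.2667
time_s: 28.6
position: [0.3405, -0.2856, 0.2692]
tcp_rot: [[-0.266, 0.0, 0.964], [-0.964, -0.0, -0.266], [0.0, -1.0, 0.0]]
force: [-0.2, 0.0, 0.5]
opening: 0.362
```

View pics/m1.png

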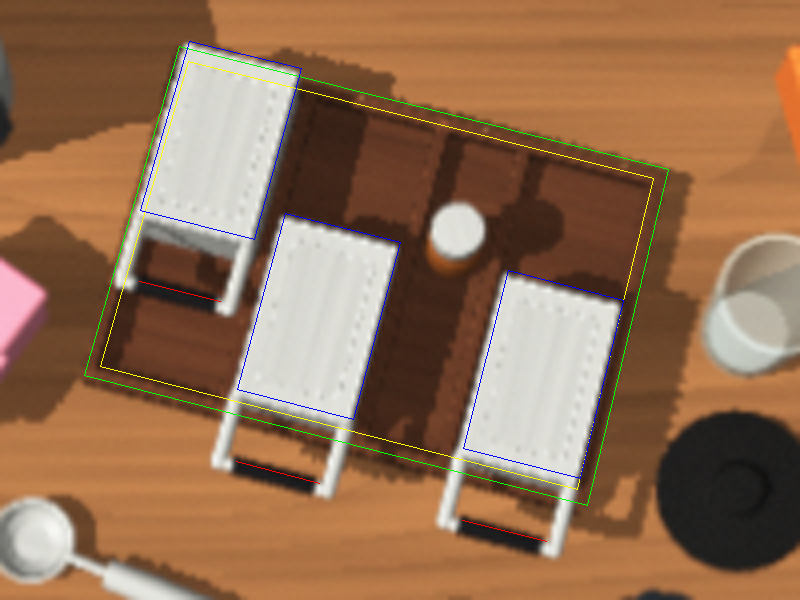

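View pics/ls.png

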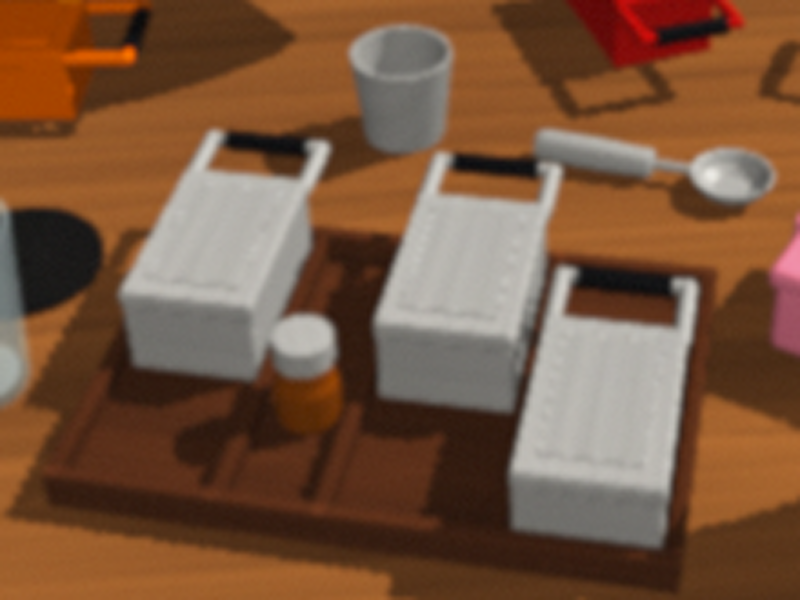

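The overlays match the tins within 1-2 px of the target poses. Bystanders are in place and the gripper is clear, so I hand in.

```bash
python3 -c "
from rig import bot
print(bot.hand_in())"
```

```text
the job is handed in; nothing more can be done
None
```

I lifted the three tins' handle ends left to right, found only the left one packed, slid each tin to its rim, and handed the job in at about 29 s of the 58 s allowed. No verdict was reported.

| Tin | Lift force at handle | Sliding drag | Result | Final position |
|---|---|---|---|---|
| Left | about 3.6 N | about 9 N | packed | against the back rim |
| Middle | about 1.0 N | about 1 N | empty | against the front rim |
| Right | about 1.3 N | about 1 N | empty | against the front rim |

- **Lifts:** each handle end rose about 1 cm. That tips the tin about 0.067 rad, and each was held more than 0.5 s.
- **Contact:** each slide ended with force rising while the tin stayed still, peaking at about 16 N, 8 N and 3.5 N at the wrist for left, middle and right. The handle stopping points were 91 mm apart between back and front, against 90 mm expected.
- **Last pictures:** overlays of the expected final positions matched the tins in the top view within 1–2 pixels. The tins looked flat and the gripper was clear of them. The bystanders in view stood where they had been by eye; I did not measure their shift.
- **Disagreements:**
  - My first fit of the rack's pose was off by up to 5 pixels because I had taken a shadow for a corner; I corrected it by overlay.
  - The two empty tins read slightly above the expected 0.7 N or so. That fits a small sensor bias, and the drag confirmed they were empty.

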